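# Fit the insert into a sloping microscope stage and lock it

## Robot

A 6-joint arm with a two-finger parallel gripper is mounted at the origin on the work surface. World frame = base frame: x ahead of the robot, y to its left, z up, the work surface at z = 0. Lengths are in mm, angles in rad, forces in N, time in s.
With the tool pointing down it reaches from about 150 to 775 mm from the base axis. Payload 6.1 kg.
Tool frame: the origin (TCP) lies on the centre line of the jaws, within the pads' length; the fingertips stand 19 mm ahead of it and the grasp point (between the pads) is the TCP (robot.tip_reach is the distance from the TCP to the fingertips, in mm); z points along the fingers, y is the line along which they close (so a half turn about z gives the same grasp; the last joint's range is limited). The gripper opens to 85 mm and grips with 20 to 120 N. Pads are 22 mm wide; open, the fingers measure 114 mm over their backs; the gripper's body (76 mm by 85 mm) begins 54 mm behind the grasp point. The pads swing forward as they close: fully open they stand 13 mm farther back than shut.
Start: joints at [-1.135, 0.126, -0.04, 1.405, 0, 1.571], TCP at [221.613, -475.916, 250.295] pointing down, gripper open.
Joint ranges: [-2.72, 2.72], [-0.95, 1.95], [-1.27, 1.35], [-1.78, 2.02], [-1.46, 1.47], [-3.14, 3.14]. Speed limits (rad/s): [2.39, 2.39, 3.01, 3.14, 3.14, 3.14].

## Interface

Orientations are given as a rotation vector (axis times angle).
In Python, from station import status, cams, robot gives the robot as it stands.
- The arm moves only by the shell command python3 -m handwheel 'ROWS' [FORCE]. ROWS is JSON, a list of rows, each a list of 3 entries, a list of its own where there are three numbers: the gripper command: -1 is shut, 1 is fully open, values between are in proportion, then the shift along the tool's x, y, z in m, then the turn about the tool's z in rad. In form: [[fingers, [tx, ty, tz], spin], ...]. A call has 1 to 5 rows; each row shifts and turns the commanded pose from where the row before left it, along the tool's axes as they then stand; what a row does not reach is not made up. A row lasts 1/8 s, in which the tool goes at most 62.5 mm and 10.7 degrees, less where a joint would pass 70% of its speed; a pose out of reach is approached as far as the arm can. A call with a gripper value outside its range is refused whole. The fingers move at their own pace and stop on an object; FORCE is the grip in N (left out, the last holds). Time passes only in rows, so rows that do not move let the fingers close. It gives the time, the measured TCP pose, the force, the opening and the grip force at its end, in the units of the state.
- status.sense(): the state, without advancing time (a new reading comes with each control period).
- cams.capture(name): name is "scene" or "top" or "wrist"; returns (picture, depth): 384x512x3 uint8, red, green, blue; 384x512 float32, mm along the optical axis (not along the pixel's ray), 0 where there is no reading.
- cams.calibration(name): a dict with "fx", "fy", "cx", "cy" (pixels), "k1" (the pictures are not rectified: a ray, as slopes to the right and down, at radius r is drawn at 1 + k1 r^2 times it, then the intrinsics apply), "pose" (4x4, takes a point from camera to world coordinates); the wrist camera has in their place "tool_from_camera" (4x4, takes a point from camera to tool coordinates, whose origin is the TCP and whose axes are the flange's). Camera axes: x right, y down, z forward; pixel columns grow to the right and rows downward; lengths in mm; the calibration is good to about 2 mm. A picture is of the moment at which its call begins: read the wrist's pose just before it. calibration takes no time and is no camera call.
- robot.finish_job(): hands the job in; it is judged then, once.
The state is a dict: "t": time; "qpos": joint angles; "joint_vel": joint speeds; "joint_efforts": joint torques, N m; "tool_pos": TCP position; "ee_rot": TCP orientation; "wrist_force": force on the tool from outside, world axes, zero at the start; "moment": the same for the moment, N m; "grip_width": finger opening in mm; "grip_force": force on a finger pad.
Only numpy, scipy, OpenCV 4.12 (cv2) and the standard library are available. Lean on these libraries where they do the work, as an engineer would, in place of code of your own. Each camera call takes 0.05 s, during which the arm holds its last target. There are 200 camera calls.

## Task

Pick up the loose aluminium stage insert by its grip rib, tilt it so that one short edge goes under the lip along the low edge of the sloping stage, and level it gently into the recess, not letting it drop, until it lies fully home and flat (either way round will do). Then swing the small keeper arm all the way round over the insert to lock it, let go, and leave the bottle, the box and the objective where they stand.

Things in the scene. Friction and masses are not known exactly. Their poses are not given: they have to be found in the camera images.
- bed: Black bed of a sloping stage, fixed; place and yaw vary. Origin: centre of the recess floor, 80 mm above the bench. x points uphill in the slope (away from the robot, give or take the yaw), y left and level, z the normal, leaning 24 deg (0.4189 rad) from vertical to the low side. Recess: x -63..63, y -53..53 mm; side and uphill walls 8 mm high. The bed spans x -81..112, y -68..68.
- lip (a point): Middle of the steel lip's overhanging edge, on its underside: bed x -49, y 0, z 11 mm. The lip runs along the bed's low edge (x -81..-49, full width), underside 11 and top 16 mm above the recess floor. It overhangs the recess by 14 mm, leaving an opening of 112 mm to the uphill wall, shorter than the insert.
- stand: White stand that carries the bed, fixed. Foot 200 x 150 x 16 mm; black round tilt knobs (38 mm dia) reach 72 mm to each side of its middle, below the bed. Origin: centre of its underside on the bench, straight below the bed's origin; z up, same yaw as the bed.
- insert: Loose aluminium plate, 120 (x) x 100 (y) x 6 mm, 0.2 to 0.37 kg, flat on the bench. Origin: centre of its underside, z up. Across its middle stands a grip rib 10 mm thick (x), 50 mm long (y), top 40 mm above the underside; the rest is flat (dark round marks). Seated: origin at the bed's origin, axes along the bed's (x either way), 3 mm play each side.
- keeper (a joint): Keeper arm's angle, rad, about the bed's normal at bed x 86 mm, y 0. At 0 (a stop) it points downhill over the insert: closed. The end lies from the pivot along (-cos q, sin q) in bed x, y. Range 0..2.5, starts at 1.75..2.3, clear of the recess. Stiff (1 N at the knob), stays where left. Steel strip 62 x 14 mm, 9 to 14 mm above the recess floor: 3 mm above a seated insert.
- keeper_knob (a point): A point on the axis of the keeper's black upright knob post, 50 mm from the pivot. The post is 14 mm dia and rises along the bed's normal from 14 to 44 mm above the recess floor; this point is 38 mm above that floor.
- reagent: Amber bottle, 48 mm dia, 85 mm tall, bystander. Origin: centre of its underside.
- slidebox: Grey closed slide box 80 x 100 x 32 mm, bystander. Origin: centre of its underside.
- objective: Steel microscope objective standing upright, 34 mm dia, 52 mm tall, bystander. Origin: centre of its underside.
Not all that is in view belongs to the job. What is shaped like the insert but blue or purple is not meant.

How it is judged:
By the outcome, as a careful person would: the job done as asked, in the order asked, and still so for the second after the job is handed in, with the robot touching nothing.
It also fails if it takes over 58 s, if anything falls off the work surface, if the arm or the gripper's body presses on something with over 40 N, if the wrist force passes 120 N, or if a joint passes its speed limit or range.

## Working session

There is one attempt and no reset: what is moved stays moved. The work goes in short steps, Python scripts to look and compute and a shell command to move; the robot and the scene stay as the last step left them, time stands still between calls to the robot, and variables do not carry over. Pictures are saved under pics/ and viewed, at most 10 in all, crops included, and the job is handed in when it is done.

```bash
mkdir -p pics; cat > h.py <<'E'
import numpy as np, cv2
from scipy.spatial.transform import Rotation as R
from station import status, cams, robot
def shot(name, fn=None):
    s=status.sense(); im,d=cams.capture(name); c=cams.calibration(name)
    if fn: cv2.imwrite('pics/'+fn, im[:,:,::-1])
    if 'pose' in c: P=np.array(c['pose'])
    else:
        T=np.eye(4); T[:3,:3]=R.from_rotvec(s['ee_rot']).as_matrix(); T[:3,3]=s['tool_pos']; P=T@np.array(c['tool_from_camera'])
    return im,d,c,P
def rays(c,P,uv):
    K=np.array([[c['fx'],0,c['cx']],[0,c['fy'],c['cy']],[0,0,1.]])
    x=cv2.undistortPoints(np.array(uv,float).reshape(-1,1,2),K,np.array([c['k1'],0,0,0,0.])).reshape(-1,2)
    return P[:3,3], np.c_[x,np.ones(len(x))]@P[:3,:3].T
def onz(c,P,uv,z):
    o,r=rays(c,P,uv); return o+r*((z-o[2])/r[:,2])[:,None]
def cloud(d,c,P):
    v,u=np.mgrid[:d.shape[0],:d.shape[1]]
    o,r=rays(c,P,np.c_[u.ravel(),v.ravel()])
    return (o+r*d.reshape(-1,1)).reshape(*d.shape,3)
E
python3 - <<'E'
from h import *
a=shot('top','top1.png'); b=shot('scene','scene1.png')
np.savez('v1.npz',ti=a[0],td=a[1],tP=a[3],si=b[0],sd=b[1],sP=b[3])
print(a[2],b[2]['pose'],status.sense())
cv2.imwrite('pics/both.png',np.vstack([np.hstack([a[0],b[0]])])[:,:,::-1][:, ::1])
E
```

```text
{'fx': 393.68781938180973, 'fy': 393.68781938180973, 'cx': 248.4286817795028, 'cy': 190.04586351214192, 'k1': -0.019712281045510628, 'pose': array([[ 1.30963694e-02, -9.97466141e-01,  6.99269829e-02,
         4.13940589e+02],
       [-9.99913166e-01, -1.29618474e-02,  2.37716917e-03,
         9.23351434e+01],
       [-1.46476288e-03, -6.99520432e-02, -9.97549280e-01,
         1.46399653e+03],
       [ 0.00000000e+00,  0.00000000e+00,  0.00000000e+00,
         1.00000000e+00]])} [[ 3.99892015e-01  7.00381174e-01 -5.91229725e-01  1.23794774e+03]
 [ 9.16414109e-01 -2.93926324e-01  2.71647744e-01 -2.34038293e+02]
 [ 1.64789859e-02 -6.50441025e-01 -7.59377979e-01  1.05929328e+03]
 [ 0.00000000e+00  0.00000000e+00  0.00000000e+00  1.00000000e+00]] {'t': 0.1, 'qpos': array([-1.13498709e+00,  1.26334040e-01, -4.04924095e-02,  1.40539195e+00,
       -1.38902571e-05,  1.57078606e+00]), 'joint_vel': array([ 0.00169307, -0.00113658,  0.00235138, -0.00169988, -0.00057472,
        0.00015422]), 'joint_efforts': array([ 7.29470648e-04, -4.36905777e+01,  3.53604913e+01,  1.37481338e-02,
        1.16735109e-04, -2.99821970e-06]), 'tool_pos': array([ 221.48256541, -475.62936782,  249.60546713]), 'ee_rot': array([-3.06594589e+00, -6.78879139e-01,  5.03979173e-04]), 'wrist_force': array([ 0.32674244, -0.33477392,  0.66688148]), 'moment': array([0.05808401, 0.0365053 , 0.00512858]), 'grip_force': 0.0, 'grip_width': 85.48348150142402}
```

View pics/top1.png

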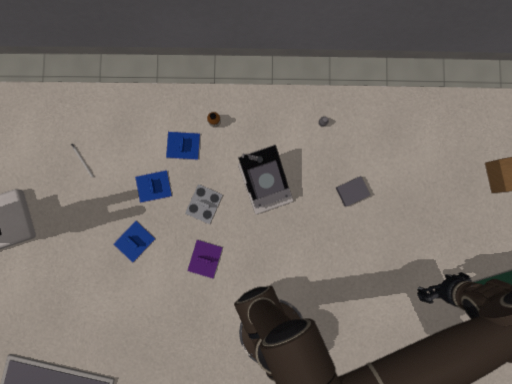

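View pics/scene1.png

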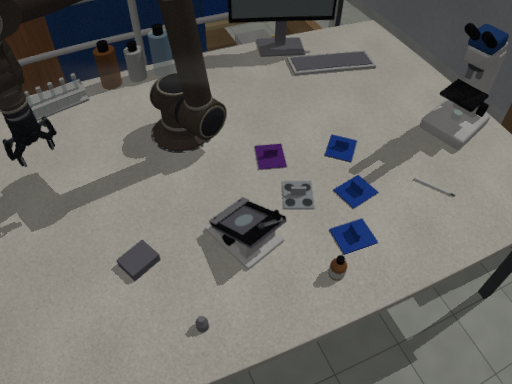

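```bash
python3 - <<'E'
from h import *
v=np.load('v1.npz'); a=v['ti'][130:225,170:310]; cv2.imwrite('pics/c1.png',cv2.resize(a,None,fx=5.7,fy=5.7,interpolation=cv2.INTER_CUBIC)[:,:,::-1])
c=cams.calibration('top');W=cloud(v['td'],c,v['tP'])
for p in [(205,203),(200,195),(150,260),(265,180),(266,190),(262,165),(275,207),(187,146),(262,213)]: print(p,v['ti'][p[1],p[0]],W[p[1],p[0]].round(1))
E
```

```text
(205, 203) [106 104 106] [465.9 256.    6.7]
(200, 195) [54 54 56] [495.4 275.3   5.6]
(150, 260) [151 141 131] [2.531e+02 4.555e+02 4.000e-01]
(265, 180) [104 110 110] [546.8  37.8  85.2]
(266, 190) [72 68 73] [512.5  33.4  71.3]
(262, 165) [47 44 48] [596.6  49.6 108.3]
(275, 207) [121 114 110] [454.2  -2.6  17.3]
(187, 146) [15 37 80] [678.9 328.4   4. ]
(262, 213) [131 122 114] [431.8  44.2  -2.3]
```

View pics/c1.png

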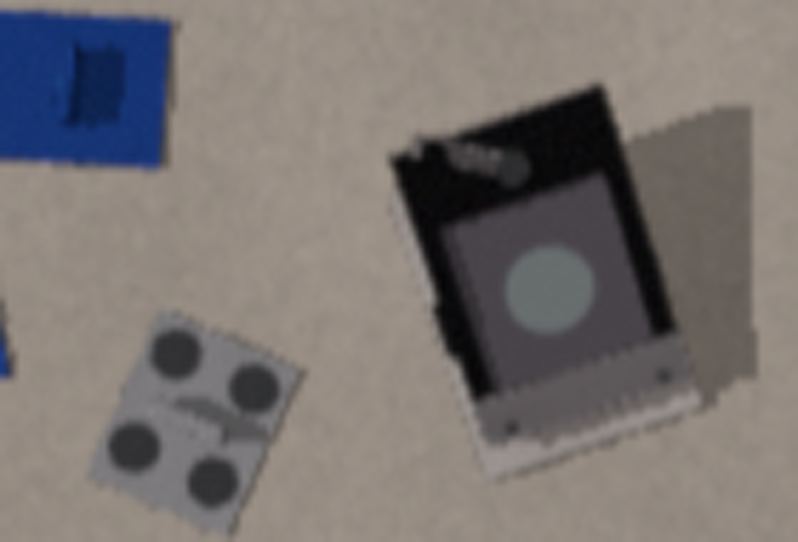

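```bash
python3 - <<'E'
from h import *
v=np.load('v1.npz');c=cams.calibration('top');P=v['tP']
f=lambda x,y:(x/5.7+170-.4,y/5.7+130-.4)
I=onz(c,P,[f(162,310),f(305,370),f(230,535),f(92,475)],6)
print(I.round(1),I.mean(0)); print([np.linalg.norm(I[i]-I[(i+1)%4]).round(1) for i in range(4)])
for i,j in((3,0),(2,1)): d=I[j]-I[i];print('yaw x',np.arctan2(d[1],d[0]))
s,k=np.sin(.4189),np.cos(.4189)
B=[(112,68,8,390,157),(112,-68,8,602,85),(-49,68,16,475,400),(-49,-68,16,675,330),(-81,68,16,490,450),(-81,-68,16,700,390),(0,0,0,549,289)]
Q=[];L=[]
for x,y,z,u,w in B:
    h=80+x*s+z*k; p=onz(c,P,[f(u,w)],h)[0]; Q.append(p[:2]); L.append((x*k-z*s,y))
Q=np.array(Q);L=np.array(L)
a,b=Q-Q.mean(0),L-L.mean(0)
th=np.arctan2((b[:,0]*a[:,1]-b[:,1]*a[:,0]).sum(),(a*b).sum())
Rm=np.array([[np.cos(th),-np.sin(th)],[np.sin(th),np.cos(th)]]); t=Q.mean(0)-Rm@L.mean(0)
print('bed',t,th,(Q-(L@Rm.T+t)).round(1))
# knob guess
for h in [130,140,150]:print(onz(c,P,[f(412,148)],h))
E
```

```text
[[536.3 283.5   6. ]
 [498.3 189.5   6. ]
 [390.6 236.2   6. ]
 [428.2 326.7   6. ]] [463.36929647 258.98914684   6.        ]
[np.float64(101.4), np.float64(117.4), np.float64(97.9), np.float64(116.3)]
yaw x -0.37969547464578407
yaw x -0.4093842574805237
bed [546.17105777  33.95138867] 0.34287662170574873 [[ 2.7  1.2]
 [ 2.1  2.8]
 [ 2.1 -1.5]
 [ 1.5  3. ]
 [-0.9 -1.5]
 [-7.4 -4.4]
 [ 0.1  0.4]]
[[625.31031982 119.44328732 130.        ]]
[[623.72583495 119.24007732 140.        ]]
[[622.14135009 119.03686731 150.        ]]
```

```bash
cat >> h.py <<'E'
def to(pos,yaw_y):
    """shift in tool axes (mm) to pos and spin so that tool y is along world heading yaw_y (mod pi)"""
    s=status.sense(); M=R.from_rotvec(s['ee_rot']).as_matrix()
    d=M.T@(np.array(pos)-s['tool_pos']); cur=np.arctan2(M[1,1],M[0,1])
    w=(yaw_y-cur+np.pi/2)%np.pi-np.pi/2
    print('t',round(s['t'],2),'pos',s['tool_pos'].round(1),'z',M[:,2].round(3),'shift',d.round(1),'spin',round(-w,3),'q6',round(s['qpos'][5],2),'F',s['wrist_force'].round(1),'M',s['moment'].round(2),'w',round(s['grip_width'],1),'g',round(s['grip_force'],1))
E
python3 -c "
from h import *
to([463.4,259,200],-.394+np.pi/2)"
```

```text
t 0.1 pos [ 221.5 -475.6  249.6] z [-0.001  0.001 -1.   ] shift [ 529.4 -563.8   50.4] spin 0.83 q6 1.57 F [ 0.3 -0.3  0.7] M [0.06 0.04 0.01] w 85.5 g 0.0
```

```bash
h="python3 -m handwheel"; $h '[[1,[0,0,0],-0.18],[1,[0,0,0],-0.18],[1,[0,0,0],-0.18],[1,[0,0,0],-0.18],[1,[0,0,0],-0.18]]' >/dev/null
$h '[[1,[0,0,0],-0.18],[1,[0,0,0],-0.18],[1,[0,0,0],-0.18],[1,[0,0,0],-0.18],[1,[0,0,0],-0.18]]'>/dev/null
$h '[[1,[0,0,0],-0.18],[1,[0,0,0],-0.18],[1,[0,0,0],-0.15]]'
python3 -c "
from h import *
to([463.4,259,200],-.394+np.pi/2)"
```

```text
t: 1.72
tool_pos: [221.5, -475.7, 249.8]
ee_rot: [-0.61, -3.081, -0.001]
wrist_force: [-0.5, -0.4, 0.5]
grip_width: 85.3
grip_force: 0.0
t 1.73 pos [ 221.5 -475.7  249.8] z [-0.     0.001 -1.   ] shift [ 56.1 771.4  50.4] spin 0.003 q6 -0.74 F [-0.5 -0.4  0.5] M [ 0.03 -0.04  0.  ] w 85.3 g 0.0
```

```bash
h="python3 -m handwheel"; $h '[[1,[0.0035,0.048,0],0],[1,[0.0035,0.048,0],0],[1,[0.0035,0.048,0],0],[1,[0.0035,0.048,0],0],[1,[0.0035,0.048,0],0]]' >/dev/null
$h '[[1,[0.0035,0.048,0],0],[1,[0.0035,0.048,0],0],[1,[0.0035,0.048,0],0],[1,[0.0035,0.048,0],0],[1,[0.0035,0.048,0],0]]' >/dev/null
$h '[[1,[0.0035,0.048,0.005],0],[1,[0.0035,0.048,0.01],0],[1,[0.0035,0.048,0.01],0],[1,[0.0035,0.048,0.01],0],[1,[0.0035,0.048,0.015],0]]' >/dev/null
$h '[[1,[0.0035,0.048,0],0],[1,[0,0,0],0]]' >/dev/null
python3 -c "
from h import *
to([463.4,259,200],-.394+np.pi/2)
shot('wrist','w1.png')"
```

```text
t 3.85 pos [466.3 256.6 198.9] z [-0.002 -0.001 -1.   ] shift [ 3.6  1.1 -1.1] spin 0.002 q6 0.9 F [-0.2 -0.5 -1. ] M [0.01 0.06 0.02] w 85.5 g 0.0
```

View pics/w1.png

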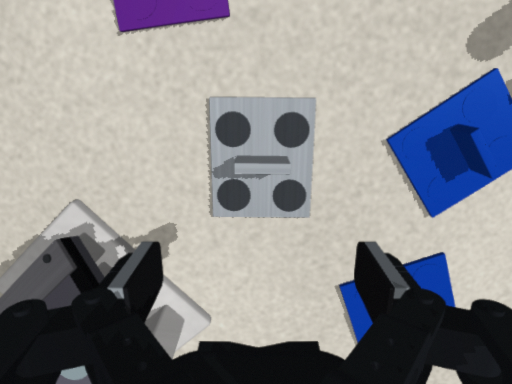

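```bash
python3 -c "
from h import *
im,d,c,P=shot('wrist')
I=onz(c,P,[(210,97),(315,97),(311,216.5),(212,217)],6)
print(I.round(1),I.mean(0),[np.linalg.norm(I[i]-I[(i+1)%4]).round(1) for i in range(4)])
for i,j in((3,0),(2,1)): e=I[j]-I[i];print(np.arctan2(e[1],e[0])%np.pi)
r=onz(c,P,[(235,156),(289,156),(291,163),(235,163)],40);print(r.round(1),r.mean(0))
m=I.mean(0);e=I[1]+I[0]-I[2]-I[3]
to([m[0],m[1],34],np.arctan2(e[1],e[0])+np.pi/2)"
```

```text
[[390.7 238.    6. ]
 [428.2 328.2   6. ]
 [539.2 283.8   6. ]
 [500.5 189.2   6. ]] [464.65311047 259.78588858   6.        ] [np.float64(97.7), np.float64(119.6), np.float64(102.2), np.float64(120.2)]
2.7230261621265455
2.7608407311230363
[[445.2 242.   40. ]
 [463.3 285.4  40. ]
 [469.8 284.8  40. ]
 [451.  239.5  40. ]] [457.3272183  262.94133319  40.        ]
t 3.95 pos [465.6 254.2 199.6] z [-0.001 -0.001 -1.   ] shift [  2.8   5.1 165.6] spin 0.005 q6 0.89 F [1.  0.4 0.7] M [-0.08  0.03 -0.03] w 85.5 g 0.0
```

```bash
python3 -c "
from h import *
im,d,c,P=shot('wrist')
W=cloud(d,c,P)
for v in range(148,184,2): print(v,im[v,262],W[v,262].round(1))
m=(W[...,2]>30)&(W[...,2]<46)&(np.hypot(W[...,0]-464,W[...,1]-260)<60)
p=W[m];print(m.sum(),p.mean(0),np.percentile(p,[2,98],axis=0))
x,y=np.nonzero(m);print(np.percentile(y,[2,98]),np.percentile(x,[2,98]))
print(cv2.minAreaRect(p[:,:2].astype(np.float32)),P.round(3))
"
```

```text
148 [161 167 173] [453.6 263.4   6.6]
150 [160 167 173] [455.7 262.5   5. ]
152 [160 167 172] [457.4 261.8   5.6]
154 [156 163 168] [459.  261.1   6.7]
156 [ 93  96 101] [459.4 260.9  13.8]
158 [88 93 96] [459.3 260.8  22.9]
160 [89 92 96] [459.2 260.8  31.7]
162 [ 98 102 106] [459.2 260.7  39.7]
164 [163 169 175] [460.7 260.1  40.3]
166 [164 170 174] [462.4 259.4  40.2]
168 [156 162 169] [464.2 258.6  39.9]
170 [154 161 167] [465.7 258.   40.4]
172 [155 162 167] [467.5 257.3  40.1]
174 [104 109 113] [477.5 253.5   7.2]
176 [104 108 112] [479.4 252.7   7.1]
178 [130 135 140] [481.4 251.9   6.6]
180 [159 166 171] [483.3 251.1   6.7]
182 [160 167 172] [485.4 250.2   6. ]
765 [464.12437238 261.79751914  39.09853496] [[452.29986038 239.38495842  30.61450247]
 [476.48253911 283.82382036  41.5174006 ]]
[238. 292.] [160. 173.]
((464.7962341308594, 261.3050842285156), (49.69547653198242, 10.445174217224121), 67.2088623046875) [[ 3.86000e-01  8.83000e-01  2.67000e-01  3.97765e+02]
 [ 9.23000e-01 -3.69000e-01 -1.13000e-01  2.83057e+02]
 [-1.00000e-03  2.90000e-01 -9.57000e-01  3.23349e+02]
 [ 0.00000e+00  0.00000e+00  0.00000e+00  1.00000e+00]]
```

```bash
python3 -c "
from h import *
to([464.8,261.3,32],1.173)"; h="python3 -m handwheel"; $h '[[1,[0.001,0.0065,0.050],0],[1,[0,0,0.050],0],[1,[0,0,0.040],0],[1,[0,0,0.027],0],[1,[0,0,0],0]]' 40 
python3 -c "
from h import *
to([464.8,261.3,32],1.173)"; $h '[[-1,[0,0,0],0],[-1,[0,0,0],0],[-1,[0,0,0],0],[-1,[0,0,0],0],[-1,[0,0,0],0]]' 40;
```

```text
t 4.0 pos [465.6 253.7 200. ] z [-0.001 -0.001 -1.   ] shift [  3.6   6.9 168. ] spin 0.002 q6 0.89 F [0.2 0.6 0.4] M [ 0.03 -0.02  0.01] w 85.3 g 0.0
t: 4.62
tool_pos: [466.0, 258.6, 31.9]
ee_rot: [-0.62, -3.077, 0.004]
wrist_force: [-0.4, 0.1, -0.1]
grip_width: 85.6
grip_force: 0.0
t 4.62 pos [466.  258.6  31.9] z [-0.003 -0.002 -1.   ] shift [ 2.2  2.  -0.1] spin 0.0 q6 0.9 F [-0.4  0.1 -0.1] M [0.02 0.01 0.  ] w 85.6 g 0.0
t: 5.25
tool_pos: [468.7, 260.9, 35.3]
ee_rot: [0.617, 3.077, 0.002]
wrist_force: [-0.2, -2.7, 5.5]
grip_width: 48.7
grip_force: 41.9
```

```bash
h="python3 -m handwheel"; $h '[[-1,[0,0,-0.03],0],[-1,[0,0,-0.03],0],[-1,[0,0,0],0]]' 
python3 -c "
from h import *
to([464.8,261.3,92],1.173)
for n in ('scene',):
  im,d,c,P=shot(n); W=cloud(d,c,P)
  cv2.imwrite('pics/s2.png',cv2.resize(im[100:300,180:420],None,fx=3,fy=3)[:,:,::-1])"
```

```text
t: 5.62
tool_pos: [469.2, 261.6, 96.0]
ee_rot: [0.617, 3.076, 0.006]
wrist_force: [0.7, -0.2, -4.2]
grip_width: 49.0
grip_force: 43.4
t 5.62 pos [469.2 261.6  96. ] z [ 0.005  0.003 -1.   ] shift [ 4. -2.  4.] spin 0.002 q6 0.9 F [ 0.7 -0.2 -4.2] M [-0.   -0.03  0.06] w 49.0 g 43.4
```

View pics/s2.png

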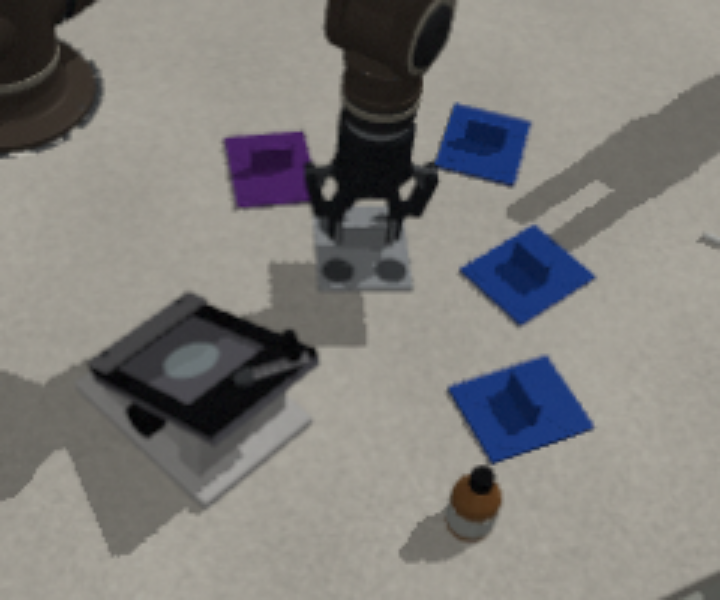

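```bash
cat >> h.py <<'E'
BED=[546.2,34.,.343]
def bedM(b=None):
    b=b or BED; M=np.eye(4); M[:3,:3]=(R.from_euler('z',b[2])*R.from_euler('y',-.4189)).as_matrix(); M[:3,3]=[b[0],b[1],80]; return M
def inbed(W,b=None):
    M=bedM(b); return (W-M[:3,3])@M[:3,:3]
E
python3 - <<'E'
from h import *
for n in('top','scene'):
    im,d,c,P=shot(n); W=cloud(d,c,P); B=inbed(W)
    near=(np.abs(B[...,0])<130)&(np.abs(B[...,1])<85)&(W[...,2]>35)&(d>0)
    for lo,hi,nm in((-3,3,'floor'),(5,11,'rim'),(13,19,'lip'),(35,50,'knob')):
        m=near&(B[...,2]>lo)&(B[...,2]<hi)
        if nm=='floor': m&=(np.abs(B[...,0])<75)&(np.abs(B[...,1])<60)
        if nm=='lip': m&=B[...,0]<-30
        p=B[m]
        if len(p)>10:
            r=cv2.minAreaRect(p[:,:2].astype(np.float32))
            print(n,nm,len(p),'med z',np.median(p[:,2]).round(1),'pct',np.percentile(p[:,:2],[1,99],axis=0).round(1).tolist(),'rect',np.round(r[0],1),np.round(r[1],1),round(r[2],1))
    if n=='scene':
        s=status.sense()['tool_pos']; q=W[(np.hypot(W[...,0]-s[0],W[...,1]-s[1])<75)&(W[...,2]>45)&(W[...,2]<80)&(d>0)&(im.min(2)>110)]
        print('plate z',len(q),np.percentile(q[:,2],[5,25,50,75,95]).round(1),q.mean(0).round(1))
E
```

```text
top floor 604 med z 0.5 pct [[-53.9, -51.9], [57.7, 52.2]] rect [ 5.5 -3.2] [117.7 125. ] 86.6
top rim 611 med z 8.2 pct [[-52.2, -66.8], [110.8, 68.1]] rect [14.4  0.6] [195.5 136.5] 0.3
top lip 219 med z 16.4 pct [[-81.8, -66.1], [-46.2, 67.1]] rect [-61.    0.5] [136.1  44.4] 88.5
top knob 16 med z 46.0 pct [[106.2, 37.7], [118.9, 48.9]] rect [112.6  43. ] [11.7 12. ] 21.2
scene floor 662 med z -1.2 pct [[-62.5, -47.8], [53.5, 52.4]] rect [-4.4  1.3] [120.3 105.1] 1.6
scene rim 591 med z 6.8 pct [[-53.1, -69.5], [116.6, 66.1]] rect [24.6 -0.2] [140.3 197.4] 88.6
scene lip 208 med z 14.4 pct [[-78.1, -67.5], [-43.7, 64.3]] rect [-61.4  -1.8] [ 36.5 135. ] 1.2
scene knob 24 med z 41.5 pct [[107.9, 34.3], [121.8, 46.4]] rect [115.7  40.1] [14.  11.8] 54.5
plate z 204 [58.9 60.9 62.5 64.2 65.7] [477.7 268.5  62.5]
```

```bash
cat >> h.py <<'E'
def ins():
    """held insert: plate plane in tool frame and rib top from the wrist depth"""
    s=status.sense(); M=R.from_rotvec(s['ee_rot']).as_matrix(); im,d,c,P=shot('wrist'); W=cloud(d,c,P); T=(W-s['tool_pos'])@M
    m=(d>0)&(np.abs(T[...,0])<80)&(np.abs(T[...,1])<56)&(T[...,2]>-15)&(T[...,2]<75)&(im.max(2).astype(int)-im.min(2)<25)
    return im,T,m
E
python3 - <<'E'
from h import *
im,T,m=ins()
cv2.imwrite('pics/w2.png',im[:,:,::-1])
p=T[m];print(len(p),np.histogram(p[:,2],bins=range(-15,76,5)))
q=p[(p[:,2]>10)&(p[:,2]<50)&(np.abs(p[:,0])>15)];A=np.c_[q[:,:2],np.ones(len(q))]
for i in range(4):
    k=np.linalg.lstsq(A,q[:,2],rcond=None)[0];e=q[:,2]-A@k;ok=np.abs(e)<2;print(k,len(q),ok.mean());q,A=q[ok],A[ok]
print(np.percentile(q,[1,99],axis=0).round(1))
E
```

```text
40140 (array([  657,  1559,  2673,  1008,   844,   605,   493,   431, 29923,
        1947,     0,     0,     0,     0,     0,     0,     0,     0]), array([-15, -10,  -5,   0,   5,  10,  15,  20,  25,  30,  35,  40,  45,
        50,  55,  60,  65,  70,  75]))
[8.57555514e-04 1.71608304e-03 2.89268347e+01] 27391 0.9933554817275747
[4.40617367e-04 1.24840050e-03 2.89249546e+01] 27209 0.999852989819545
[4.35557285e-04 1.23855141e-03 2.89247744e+01] 27205 1.0
[4.35557285e-04 1.23855141e-03 2.89247744e+01] 27205 1.0
[[-54.5 -48.   27.4]
 [ 63.2  48.8  30.5]]
```

View pics/w2.png

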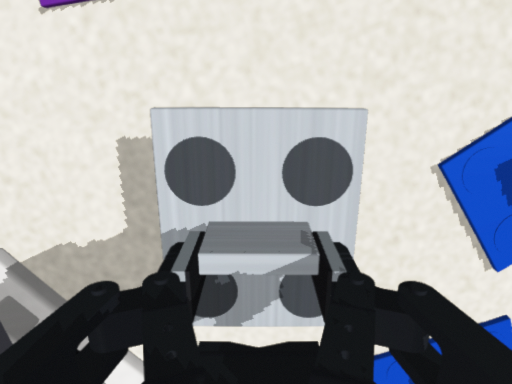

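```bash
sed -i 's/^BED=.*/BED=[547.,34.,.343]/' h.py; h="python3 -m handwheel"; $h '[[-1,[0,0,-0.04],-0.12],[-1,[0,0,-0.04],-0.16],[-1,[0,0,-0.04],-0.16],[-1,[0,0,0],-0.16],[-1,[0,0,0],-0.14]]' 40 
python3 -c "
from h import *
to([551,35.4,215],1.914)"
```

```text
t: 6.45
tool_pos: [467.5, 260.6, 212.4]
ee_rot: [0.545, -3.093, 0.001]
wrist_force: [0.1, -0.2, -3.5]
grip_width: 48.9
grip_force: 43.4
t 6.45 pos [467.5 260.6 212.4] z [-0.001 -0.001 -1.   ] shift [  -1.5 -240.2   -2.5] spin 0.006 q6 0.16 F [ 0.1 -0.2 -3.5] M [ 0.05 -0.    0.04] w 48.9 g 43.4
```

```bash
h="python3 -m handwheel"; $h '[[-1,[0,-0.03,0],0],[-1,[0,-0.05,0],0],[-1,[0,-0.05,0],0],[-1,[0,-0.05,0],0],[-1,[0,-0.04,0],0]]' 30
$h '[[-1,[-0.0015,-0.02,0.0],0],[-1,[0,0,0.02],0],[-1,[0,0,0],0]]' 
python3 - <<'E'
from h import *
to([551,35.4,185],1.914)
M=np.array(R.from_rotvec(status.sense()['ee_rot']).as_matrix());tp=status.sense()['tool_pos']
im,T,m=ins()
cv2.imwrite('pics/w3.png',im[:,:,::-1])
W=T@M.T+tp;B=inbed(W)
p=T[(np.abs(T[...,2]-29)<2.5)&(np.abs(T[...,0])<80)&(np.abs(T[...,1])<60)]
print('plate',np.percentile(p[:,:2],[1,99],axis=0).round(1))
n=(np.abs(B[...,1])<80)&(B[...,0]<-20)&(B[...,0]>-95)&(T[...,2]>40)
l=n&(B[...,2]>12)&(B[...,2]<21)
print('lip',l.sum(),np.median(B[l],0).round(1),np.percentile(B[l],[1,99],axis=0).round(1),cv2.minAreaRect(B[l][:,:2].astype(np.float32)))
E
```

```text
t: 7.08
tool_pos: [541.8, 51.7, 211.7]
ee_rot: [0.536, -3.093, -0.0]
wrist_force: [0.5, -0.0, -3.3]
grip_width: 48.9
grip_force: 43.4
t: 7.45
tool_pos: [548.8, 35.3, 191.0]
ee_rot: [0.537, -3.091, -0.001]
wrist_force: [-1.1, 0.3, -3.3]
grip_width: 48.9
grip_force: 43.3
t 7.45 pos [548.8  35.3 191. ] z [-0.005  0.    -1.   ] shift [-2.1 -0.7  6. ] spin 0.001 q6 -0.28 F [-1.1  0.3 -3.3] M [-0.03 -0.05 -0.03] w 48.9 g 43.3
plate [[-54.5 -48.6]
 [ 62.9  48.7]]
lip 6154 [-67.3  -1.4  15.9] [[-80.  -67.6  14.5]
 [-55.   64.9  18.2]] ((-67.70703125, -1.7990493774414062), (26.742855072021484, 136.62472534179688), 0.05780414119362831)
```

View pics/w3.png

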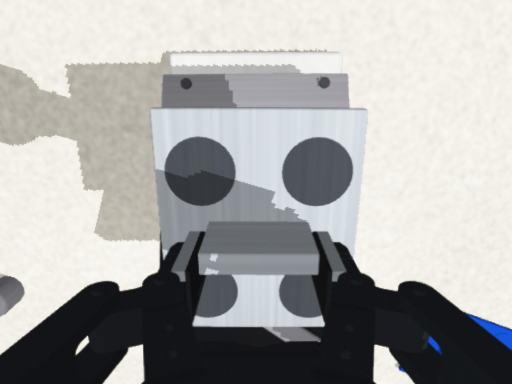

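```bash
sed -i 's/^BED=.*/BED=[547.4,32.8,.343]/' h.py; h="python3 -m handwheel"; $h '[[-1,[-0.002,-0.002,0.015],0],[-1,[0,0,0.012],0],[-1,[0,0,0.006],0],[-1,[0,0,0],0]]' 30
python3 -c "
from h import *
to([551.5,34.2,150],1.914)"
$h '[[-1,[0,0,0.003],0],[-1,[0,0,0.003],0],[-1,[0,0,0],0]]' 
$h '[[-1,[0,0,0.003],0],[-1,[0,0,0.003],0],[-1,[0,0,0],0]]' 
python3 -c "
from h import *
to([551.5,34.2,150],1.914)"
```

```text
t: 8.0
tool_pos: [552.2, 34.1, 159.7]
ee_rot: [0.538, -3.094, -0.0]
wrist_force: [0.5, 0.0, -3.7]
grip_width: 49.0
grip_force: 43.4
t 8.0 pos [552.2  34.1 159.7] z [-0.001 -0.    -1.   ] shift [0.6 0.3 9.7] spin 0.001 q6 -0.28 F [ 0.5  0.  -3.7] M [ 0.01 -0.01  0.  ] w 49.0 g 43.4
t: 8.38
tool_pos: [552.5, 34.1, 154.2]
ee_rot: [0.538, -3.095, -0.0]
wrist_force: [-0.1, -0.8, -2.8]
grip_width: 49.0
grip_force: 43.4
t: 8.75
tool_pos: [552.0, 33.6, 148.9]
ee_rot: [0.537, -3.095, 0.001]
wrist_force: [-5.0, -2.3, 3.7]
grip_width: 48.7
grip_force: 44.3
t 8.75 pos [552.   33.6 148.9] z [-0.    -0.001 -1.   ] shift [ 0.3  0.8 -1.1] spin 0.001 q6 -0.28 F [-5.  -2.3  3.7] M [-0.3   0.76 -0.02] w 48.7 g 44.3
```

```bash
cat >> h.py <<'E'
def tilt():
    s=status.sense(); M=R.from_rotvec(s['ee_rot']).as_matrix(); im,T,m=ins()
    m&=(im.mean(2)>30)&(T[...,0]>12)&(np.abs(T[...,1])<46)&(T[...,0]<70)
    q=(T@M.T+s['tool_pos'])[m]; q=inbed(q); n=len(q)
    q=q[np.random.default_rng(0).permutation(n)[:6000]]
    best=None
    for a in np.arange(-.45,.25,.02):
        z=q[:,2]-np.tan(a)*q[:,0]; h,e=np.histogram(z,bins=np.arange(-10,120,2)); i=h.argmax()
        if best is None or h[i]>best[0]: best=(h[i],a,e[i]+1)
    k=np.array([np.tan(best[1]),0,best[2]])
    for tol in(4,2.5,1.5,1.5):
        A=np.c_[q[:,:2],np.ones(len(q))]; ok=np.abs(q[:,2]-A@k)<tol; k=np.linalg.lstsq(A[ok],q[ok,2],rcond=None)[0]
    g=q[ok]; x0=np.percentile(g[:,0],1); 
    print('rel pitch deg',np.degrees(np.arctan(k[0])).round(1),'roll',np.degrees(np.arctan(k[1])).round(1),'top z at low edge x',x0.round(1),':',(k[2]+k[0]*x0).round(1),'y',np.percentile(g[:,1],[1,99]).round(1),'in',ok.sum())
    to([551.5,34.2,150],1.914)
E
h="python3 -m handwheel"; $h '[[-1,[0.0005,0,0.003],0],[-1,[0.0005,0,0.003],0],[-1,[0,0,0],0]]' 20
python3 -c "
from h import *
tilt()"
```

```text
t: 9.12
tool_pos: [550.2, 32.9, 142.8]
ee_rot: [0.537, -3.093, 0.002]
wrist_force: [-8.1, -3.0, 5.3]
grip_width: 49.2
grip_force: 44.6
rel pitch deg -15.5 roll 0.2 top z at low edge x -41.7 : 46.8 y [-45.9  44.2] in 4887
t 9.18 pos [550.2  32.9 142.9] z [-0.002 -0.002 -1.   ] shift [-1.6  0.8 -7.1] spin 0.0 q6 -0.28 F [-8.1 -3.5  4.9] M [-0.55  1.26  0.07] w 49.0 g 44.6
```

```bash
h="python3 -m handwheel"; $h '[[-1,[0.001,0,0.003],0],[-1,[0.001,0,0.003],0],[-1,[0.001,0,0.003],0],[-1,[0,0,0],0]]' 20
python3 -c "
from h import *
tilt()"
```

```text
t: 9.68
tool_pos: [548.0, 32.2, 133.7]
ee_rot: [0.537, -3.094, 0.001]
wrist_force: [-5.2, -1.8, 3.5]
grip_width: 49.0
grip_force: 44.2
rel pitch deg -7.1 roll 0.1 top z at low edge x -46.0 : 30.5 y [-45.9  44.4] in 4346
t 9.72 pos [548.1  32.2 133.8] z [-0.001 -0.001 -1.   ] shift [ -3.9   0.7 -16.2] spin 0.001 q6 -0.28 F [-4.1 -2.9  2.9] M [-0.36  0.72  0.01] w 48.8 g 44.2
```

```bash
h="python3 -m handwheel"; $h '[[-1,[0.000,0,0.003],0],[-1,[0.000,0,0.003],0],[-1,[0,0,0],0]]' 20
python3 -c "
from h import *
tilt()"
```

```text
t: 10.1
tool_pos: [547.4, 32.0, 127.4]
ee_rot: [0.537, -3.093, 0.002]
wrist_force: [-7.5, -3.9, 2.8]
grip_width: 48.9
grip_force: 43.7
rel pitch deg 2.7 roll 0.1 top z at low edge x -69.1 : 16.0 y [-45.8  44.1] in 4822
t 10.15 pos [547.5  32.  127.5] z [-0.002 -0.001 -1.   ] shift [ -4.5   0.7 -22.5] spin 0.001 q6 -0.28 F [-7.1 -3.5  2.5] M [-0.49  1.11  0.03] w 49.0 g 43.7
```

```bash
sed -i 's/q=inbed(q); n=len(q)/q=inbed(q); q=q[q[:,0]>-42]; n=len(q)/; s/(im.mean(2)>30)/(im.mean(2)>20)/' h.py
python3 -c "
from h import *
tilt()
im,T,m=ins(); cv2.imwrite('pics/w4.png',im[:,:,::-1])"
```

```text
rel pitch deg -1.7 roll 0.1 top z at low edge x -41.6 : 19.0 y [-45.8  44.3] in 5746
t 10.2 pos [547.5  32.  127.5] z [-0.002 -0.001 -1.   ] shift [ -4.5   0.7 -22.6] spin 0.001 q6 -0.28 F [-6.  -2.6  3. ] M [-0.5   1.03  0.04] w 48.9 g 43.7
```

View pics/w4.png

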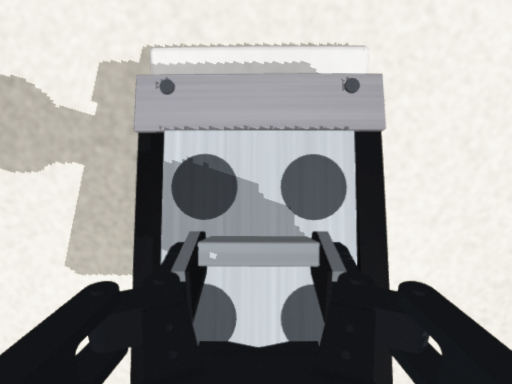

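```bash
h="python3 -m handwheel"; $h '[[-1,[-0.001,0,0.003],0],[-1,[0.000,0,0.002],0],[-1,[0,0,0],0]]' 20
python3 -c "
from h import *
tilt()"
```

```text
t: 10.62
tool_pos: [548.3, 32.4, 122.4]
ee_rot: [0.537, -3.093, 0.001]
wrist_force: [-5.8, -2.3, 2.7]
grip_width: 49.0
grip_force: 43.2
rel pitch deg 3.7 roll 0.1 top z at low edge x -41.6 : 9.0 y [-45.8  44.3] in 5632
t 10.68 pos [548.3  32.4 122.4] z [-0.002 -0.001 -1.   ] shift [ -3.5   0.6 -27.6] spin 0.001 q6 -0.28 F [-6.9 -2.5  2.7] M [-0.43  1.1  -0.02] w 49.2 g 43.2
```

```bash
h="python3 -m handwheel"; $h '[[-1,[0.0027,0,0.0013],0],[-1,[0.0027,0,0.0013],0],[-1,[0,0,0],0]]' 20
$h '[[-1,[0.0027,0,0.0013],0],[-1,[0,0,0],0]]' 20
python3 -c "
from h import *
tilt()"
```

```text
t: 11.05
tool_pos: [545.0, 31.2, 120.2]
ee_rot: [-0.538, 3.094, -0.0]
wrist_force: [-1.3, -1.1, 2.7]
grip_width: 49.1
grip_force: 43.2
t: 11.3
tool_pos: [541.9, 30.3, 118.3]
ee_rot: [0.538, -3.095, 0.0]
wrist_force: [-0.1, -0.4, 2.4]
grip_width: 48.9
grip_force: 43.1
rel pitch deg 4.0 roll 0.1 top z at low edge x -41.8 : 8.0 y [-45.6  44.4] in 5542
t 11.35 pos [541.9  30.3 118.3] z [-0. -0. -1.] shift [-10.3   0.5 -31.7] spin 0.001 q6 -0.29 F [-0.7 -0.5  2.8] M [ 0.05 -0.19  0.01] w 49.2 g 43.1
```

```bash
h="python3 -m handwheel"; $h '[[-1,[0.0027,0,0.0013],0],[-1,[0.0018,0,0.0008],0],[-1,[0,0,0],0]]' 20
python3 -c "
from h import *
tilt()
im,T,m=ins(); s=status.sense(); M=R.from_rotvec(s['ee_rot']).as_matrix(); W=T@M.T+s['tool_pos']; B=inbed(W)
r=m&(np.abs(T[...,1])<22)&(B[...,2]>36)&(B[...,2]<50)&(np.abs(B[...,0])<30); print(r.sum(),np.percentile(B[r],[2,50,98],axis=0).round(1))"
```

```text
t: 11.72
tool_pos: [536.9, 28.7, 115.2]
ee_rot: [0.538, -3.093, -0.0]
wrist_force: [-0.2, -0.1, -3.4]
grip_width: 49.0
grip_force: 42.6
rel pitch deg 2.2 roll 0.1 top z at low edge x -41.8 : 8.8 y [-45.3  44.7] in 5464
t 11.78 pos [537.2  28.7 115.4] z [-0.002 -0.    -1.   ] shift [-15.3   0.3 -34.6] spin 0.001 q6 -0.29 F [-0.1  0.1 -3.6] M [ 0.    0.07 -0.05] w 49.0 g 42.6
2747 [[ -6.8 -21.6  42.5]
 [ -2.   -0.   44. ]
 [  2.9  20.7  45.3]]
```

```bash
h="python3 -m handwheel"; $h '[[-1,[-0.0006,0,0.0014],0],[-1,[-0.0006,0,0.0014],0],[-1,[0,0,0],0]]' 20
python3 -c "
from h import *
tilt()"
$h '[[-1,[-0.0006,0,0.0014],0],[-1,[0,0,0],0]]' 20
python3 -c "
from h import *
tilt()"
```

```text
t: 12.2
tool_pos: [539.1, 29.2, 113.7]
ee_rot: [-0.538, 3.095, -0.0]
wrist_force: [-0.8, -0.2, 0.3]
grip_width: 48.8
grip_force: 43.0
rel pitch deg 1.8 roll 0.1 top z at low edge x -41.9 : 6.8 y [-45.7  44.4] in 5529
t 12.25 pos [539.   29.2 113.7] z [ 0. -0. -1.] shift [-13.4   0.5 -36.3] spin 0.001 q6 -0.29 F [-0.7 -0.3 -0.5] M [-0.05  0.29  0.01] w 49.1 g 43.0
t: 12.5
tool_pos: [540.1, 29.5, 112.6]
ee_rot: [-0.538, 3.094, 0.0]
wrist_force: [0.3, 1.6, 3.7]
grip_width: 48.8
grip_force: 43.4
rel pitch deg 0.6 roll 0.1 top z at low edge x -41.7 : 6.5 y [-45.5  44.3] in 5525
t 12.55 pos [540.   29.5 112.6] z [ 0.001  0.    -1.   ] shift [-12.4   0.6 -37.4] spin 0.001 q6 -0.29 F [0.  0.1 2.6] M [ 0.04  0.31 -0.01] w 48.8 g 43.4
```

```bash
h="python3 -m handwheel"; $h '[[-1,[-0.0004,0,0.001],0],[-1,[-0.0004,0,0.001],0],[-1,[0,0,0],0]]' 20
python3 -c "
from h import *
tilt()
im,T,m=ins(); s=status.sense(); M=R.from_rotvec(s['ee_rot']).as_matrix(); W=T@M.T+s['tool_pos']; B=inbed(W)
r=m&(np.abs(T[...,1])<22)&(B[...,2]>36)&(B[...,2]<50)&(np.abs(B[...,0])<30); print(r.sum(),np.percentile(B[r],[2,50,98],axis=0).round(1))"
```

```text
t: 12.92
tool_pos: [540.2, 29.5, 112.3]
ee_rot: [-0.538, 3.094, -0.001]
wrist_force: [-6.8, -1.3, 17.7]
grip_width: 49.3
grip_force: 44.9
rel pitch deg 0.4 roll 0.1 top z at low edge x -41.7 : 6.4 y [-45.8  44.1] in 5518
t 12.97 pos [540.2  29.5 112.3] z [ 0.001 -0.    -1.   ] shift [-12.3   0.6 -37.7] spin 0.001 q6 -0.29 F [-6.7 -1.3 18.2] M [-0.16  1.83  0.06] w 48.8 g 44.9
2719 [[ -5.2 -21.7  38.7]
 [ -0.4  -0.6  40. ]
 [  4.4  20.5  41.4]]
```

```bash
h="python3 -m handwheel"; $h '[[-1,[0,0,-0.001],0],[0.5,[0,0,0],0],[0.5,[0,0,0],0],[0.5,[0,0,0],0]]' 20
$h '[[0.5,[0,0,-0.02],0],[0.5,[0,0,-0.03],0],[0.5,[0,0,-0.04],0],[0.5,[0,0,0],0]]' 20
python3 - <<'E'
from h import *
for n in('wrist','top'):
    im,d,c,P=shot(n,n+'5.png'); B=inbed(cloud(d,c,P)); near=(d>0)&(np.abs(B[...,1])<46)&(np.abs(B[...,0])<55)
    r=near&(B[...,2]>36)&(B[...,2]<44)&(np.abs(B[...,1])<26); print(n,'rib',r.sum(),np.median(B[r],0).round(1))
    p=near&(np.abs(B[...,2]-6)<4)&(np.abs(B[...,0])>12)&(B[...,0]>-42); q=B[p]; print(np.linalg.lstsq(np.c_[q[:,:2],np.ones(len(q))],q[:,2],rcond=None)[0].round(3),len(q))
    k=(d>0)&(B[...,2]>33)&(B[...,2]<50)&(B[...,0]>70)&(B[...,0]<130)&(np.abs(B[...,1])<75); print('knob',k.sum(),np.median(B[k],0).round(1) if k.any() else '')
to([551.5,34.2,215],1.914)
E
```

```text
t: 13.52
tool_pos: [540.2, 29.7, 110.7]
ee_rot: [0.538, -3.095, -0.0]
wrist_force: [0.3, 0.4, -0.4]
grip_width: 63.8
grip_force: 0.0
t: 14.02
tool_pos: [542.0, 29.8, 204.2]
ee_rot: [-0.537, 3.09, -0.001]
wrist_force: [0.1, -0.1, -0.0]
grip_width: 64.3
grip_force: 0.0
wrist rib 1157 [ 0.2 -1.2 39.9]
[1.00e-03 2.00e-03 6.34e+00] 11373
knob 70 [106.9  42.2  37.9]
top rib 0 [nan nan nan]
[ 0.015 -0.052  9.432] 26
knob 16 [112.   44.7  45.2]
t 14.12 pos [540.5  29.7 201. ] z [ 0. -0. -1.] shift [-11.9   0.5 -14. ] spin 0.001 q6 -0.29 F [ 0.5 -0.4 -0.2] M [-0.   -0.01  0.03] w 64.2 g 0.0
  return _methods._mean(a, axis=axis, dtype=dtype,
  ret = um.true_divide(
```

View pics/wrist5.png

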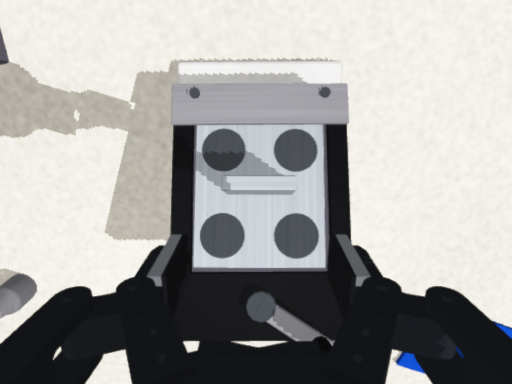

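```bash
cat >> h.py <<'E'
def kpose(q):
    M=bedM(); f=lambda z: M[:3,:3]@np.array([86-50*np.cos(q),50*np.sin(q),z])+M[:3,3]
    p=f(35); p[2]=f(42)[2]; t=M[:3,:3]@np.array([-np.sin(q),-np.cos(q),0]); return p,np.arctan2(t[1],t[0])
E
python3 - <<'E'
from h import *
p,y=kpose(2.07); print(p,y); to([p[0],p[1],215],y)
E
```

```text
[613.81003782 103.12951559 163.0857905 ] 2.946472824383057
t 14.12 pos [540.5  29.7 201. ] z [ 0. -0. -1.] shift [-93.8  44.4 -14. ] spin -1.031 q6 -0.29 F [ 0.5 -0.4 -0.2] M [-0.   -0.01  0.03] w 64.2 g 0.0
```

```bash
h="python3 -m handwheel"; $h '[[-0.1,[0,0,-0.014],0],[-0.1,[-0.03,0.0145,0],0],[-0.1,[-0.032,0.015,0],0],[-0.1,[-0.032,0.015,0],0]]' 20 >/dev/null
$h '[[-0.1,[0,0,0],0.176],[-0.1,[0,0,0],0.176],[-0.1,[0,0,0],0.176],[-0.1,[0,0,0],0.176],[-0.1,[0,0,0],0.176]]' >/dev/null
$h '[[-0.1,[0,0,0],0.176],[-0.1,[0,0,0],0.176],[-0.1,[0,0,0],0.176],[-0.1,[0,0,0],0.176],[-0.1,[0,0,0],0.176]]' >/dev/null
$h '[[-0.1,[0,0,0],0.176],[-0.1,[0,0,0],0.176],[-0.1,[0,0,0],0]]' >/dev/null
python3 - <<'E'
from h import *
p,y=kpose(2.07); to(p,y)
im,d,c,P=shot('wrist','w6.png'); B=inbed(cloud(d,c,P))
k=(d>0)&(B[...,2]>33)&(B[...,2]<50)&(B[...,0]>70)&(B[...,0]<130)&(np.abs(B[...,1])<75); print('knob',k.sum(),np.median(B[k],0).round(1), np.percentile(B[k],[2,98],axis=0).round(1))
im,d,c,P=shot('top'); B=inbed(cloud(d,c,P))
E
```

```text
t 16.25 pos [613.6 103.2 214.8] z [-0.001 -0.    -1.   ] shift [-0.   0.3 51.7] spin -0.0 q6 1.93 F [ 0.6 -1.1  0.3] M [-0.03 -0.    0.01] w 38.1 g 0.0
knob 610 [116.2  44.4  43.3] [[108.1  37.2  33.5]
 [120.3  49.7  44.9]]
```

View pics/w6.png

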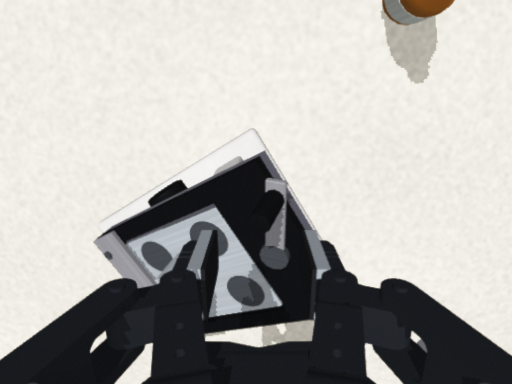

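```bash
python3 - <<'E'
from h import *
p,y=kpose(2.15); to(p,y)
M=lambda y: np.array([[np.sin(y),np.cos(y),0],[-np.cos(y),np.sin(y),0],[0,0,-1.]])
qs=list(np.arange(2.15,-.001,-2.15/13))+[]
for a,b in zip(qs,qs[1:]):
    p,y=kpose(a);p2,y2=kpose(b); print(round(b,2),(M(y).T@(p2-p)).round(1),round(-((y2-y+np.pi)%(2*np.pi)-np.pi),3),p2.round(0))
E
```

```text
t 16.35 pos [613.7 103.3 214.9] z [-0.001 -0.    -1.   ] shift [-0.3  3.9 50.4] spin 0.084 q6 1.93 F [-0.1 -0.2 -0.5] M [ 0.02 -0.02  0.02] w 38.4 g 0.0
1.98 [-0.7  7.7  3. ] -0.173 [610. 104. 162.]
1.82 [-0.7  7.6  3.2] -0.177 [602. 104. 158.]
1.65 [-0.7  7.5  3.3] -0.18 [595. 103. 155.]
1.49 [-0.7  7.5  3.4] -0.181 [588. 100. 152.]
1.32 [-0.7  7.5  3.3] -0.18 [581.  96. 148.]
1.16 [-0.7  7.6  3.2] -0.177 [575.  91. 145.]
0.99 [-0.7  7.7  3. ] -0.173 [570.  85. 142.]
0.83 [-0.7  7.8  2.7] -0.168 [566.  79. 140.]
0.66 [-0.7  7.9  2.3] -0.164 [564.  71. 137.]
0.5 [-0.6  8.   1.8] -0.159 [562.  63. 135.]
0.33 [-0.6  8.1  1.3] -0.155 [562.  55. 134.]
0.17 [-0.6  8.2  0.8] -0.153 [563.  47. 133.]
-0.0 [-0.6  8.2  0.3] -0.151 [565.  39. 133.]
```

```bash
h="python3 -m handwheel"; $h '[[-0.1,[0,0.004,0],0.084],[-0.1,[0,0,0.02],0],[-0.1,[0,0,0.02],0],[-0.1,[0,0,0.01],0],[-0.1,[0,0,0],0]]' 20
python3 - <<'E'
from h import *
p,y=kpose(2.15); to(p,y)
E
$h '[[-0.25,[0,0,0],0],[-0.25,[0.0007,-0.0077,0.003],-0.173],[-0.25,[0.0007,-0.0076,0.0032],-0.177],[-0.25,[0.0007,-0.0075,0.0033],-0.18],[-0.25,[0,0,0],0]]'
python3 - <<'E'
from h import *
p,y=kpose(1.65); to(p,y)
im,d,c,P=shot('wrist','w7.png')
E
```

```text
t: 16.98
tool_pos: [617.3, 102.4, 164.4]
ee_rot: [-2.509, -1.889, 0.002]
wrist_force: [-0.8, 0.5, -0.4]
grip_width: 38.3
grip_force: 0.0
t 16.98 pos [617.3 102.4 164.4] z [-0.002 -0.    -1.   ] shift [-0.1  0.2 -0. ] spin -0.002 q6 2.02 F [-0.8  0.5 -0.4] M [-0.01 -0.   -0.02] w 38.3 g 0.0
t: 17.6
tool_pos: [595.6, 107.1, 156.6]
ee_rot: [1.93, 2.478, 0.002]
wrist_force: [0.1, -0.5, 0.3]
grip_width: 32.2
grip_force: 0.0
t 17.6 pos [595.6 107.1 156.6] z [ 0.001  0.    -1.   ] shift [-4.2 -2.1  1.6] spin -0.009 q6 1.5 F [ 0.1 -0.5  0.3] M [ 0.06 -0.01 -0.04] w 32.2 g 0.0
```

View pics/w7.png

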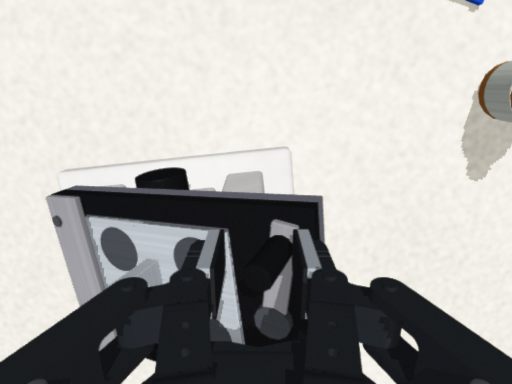

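```bash
h="python3 -m handwheel"; $h '[[-0.25,[-0.004,-0.002,0.0015],0],[-0.25,[-0.0007,-0.0075,0.0034],-0.181],[-0.25,[-0.0007,-0.0075,0.0033],-0.18],[-0.25,[-0.0007,-0.0076,0.0032],-0.177],[-0.25,[0,0,0],0]]'
python3 - <<'E'
from h import *
p,y=kpose(1.16); to(p,y)
def knob(n):
    im,d,c,P=shot(n); B=inbed(cloud(d,c,P)); r=np.hypot(B[...,0]-86,B[...,1])
    k=(d>0)&(B[...,2]>9.5)&(B[...,2]<18)&(r<64)&(B[...,0]>15)&(im.mean(2)>45); print(n,k.sum(),np.median(B[k],0).round(1))
    k=(d>0)&(B[...,2]>25)&(B[...,2]<46)&(r>40)&(r<60)&(B[...,0]>15); print('post+finger',k.sum(),np.median(B[k],0).round(1))
knob('wrist')
E
```

```text
t: 18.27
tool_pos: [575.0, 91.0, 144.2]
ee_rot: [-1.205, -2.901, 0.0]
wrist_force: [-0.5, 0.5, -0.1]
grip_width: 32.0
grip_force: 0.0
t 18.27 pos [575.   91.  144.2] z [-0. -0. -1.] shift [ 0.1  0.6 -1. ] spin -0.005 q6 0.94 F [-0.5  0.5 -0.1] M [-0.03  0.04 -0.07] w 32.0 g 0.0
wrist 2591 [79.  20.2 14.2]
post+finger 1787 [69.7 50.  42.5]
```

```bash
h="python3 -m handwheel"; $h '[[-0.25,[-0.0007,-0.0077,0.003],-0.173],[-0.25,[-0.0007,-0.0078,0.0027],-0.168],[-0.25,[-0.0007,-0.0079,0.0023],-0.164],[-0.25,[-0.0006,-0.008,0.0018],-0.159],[-0.25,[0,0,0],0]]'
python3 - <<'E'
from h import *
p,y=kpose(.5); to(p,y)
E
$h '[[-0.25,[-0.0006,-0.0081,0.0013],-0.155],[-0.25,[-0.0006,-0.0082,0.0008],-0.153],[-0.25,[-0.0006,-0.0082,0.0003],-0.151],[-0.25,[0,0,0],0]]'
python3 - <<'E'
from h import *
p,y=kpose(0); to(p,y)
im,d,c,P=shot('wrist'); B=inbed(cloud(d,c,P)); r=np.hypot(B[...,0]-86,B[...,1])
k=(d>0)&(B[...,2]>10.5)&(B[...,2]<18)&(r<64)&(B[...,0]>15)&(B[...,0]<95)&(np.abs(B[...,1])<25)
for x in(30,40,50,60,70,80):
    g=B[k&(abs(B[...,0]-x)<5)]; print(x,len(g),g.mean(0).round(1) if len(g) else '')
E
```

```text
t: 18.95
tool_pos: [562.1, 63.2, 134.4]
ee_rot: [-0.196, -3.135, 0.0]
wrist_force: [0.2, -0.1, -0.3]
grip_width: 32.1
grip_force: 0.0
t 18.95 pos [562.1  63.2 134.4] z [-0.  0. -1.] shift [-0.   0.4 -1.1] spin -0.005 q6 0.24 F [ 0.2 -0.1 -0.3] M [-0.05  0.01  0.02] w 32.1 g 0.0
t: 19.45
tool_pos: [564.8, 39.1, 132.0]
ee_rot: [0.521, -3.098, 0.0]
wrist_force: [-0.1, 0.2, 0.2]
grip_width: 31.7
grip_force: 0.0
t 19.45 pos [564.8  39.1 132. ] z [-0. -0. -1.] shift [-0.2 -0.1 -1. ] spin -0.01 q6 -0.26 F [-0.1  0.2  0.2] M [0.03 0.02 0.03] w 31.7 g 0.0
30 350 [28.6 10.2 14. ]
40 44 [41.9  1.9 13.9]
50 462 [50.9  6.  14. ]
60 586 [60.   5.1 14. ]
70 602 [70.   3.5 14. ]
80 295 [77.2  1.4 14.3]
```

```bash
h="python3 -m handwheel"; $h '[[-0.25,[0,-0.004,0],0],[-0.25,[0,-0.003,0],0],[-0.25,[0,0,0],0]]'
$h '[[-0.25,[0,-0.0015,0],0],[-0.25,[0,0,0],0]]'; $h '[[-0.25,[0,-0.001,0],0],[-0.25,[0,0,0],0]]'
cat > k.py <<'E'
from h import *
p,y=kpose(0); to(p,y)
im,d,c,P=shot('wrist'); B=inbed(cloud(d,c,P)); r=np.hypot(B[...,0]-86,B[...,1])
k=(d>0)&(B[...,2]>10.5)&(B[...,2]<18)&(r<64)&(B[...,0]>15)&(B[...,0]<95)&(np.abs(B[...,1])<25)
for x in(30,40,50,60,70,80):
    g=B[k&(abs(B[...,0]-x)<5)]; print(x,len(g),g.mean(0).round(1) if len(g) else '')
r=(d>0)&(np.abs(B[...,1])<22)&(B[...,2]>36)&(B[...,2]<44)&(np.abs(B[...,0])<10); print('rib',np.median(B[r],0).round(1))
E
python3 k.py
```

```text
t: 19.88
tool_pos: [567.0, 32.4, 132.0]
ee_rot: [-0.528, 3.097, -0.0]
wrist_force: [-0.1, 0.4, 0.1]
grip_width: 32.5
grip_force: 0.1
t: 20.12
tool_pos: [567.4, 31.1, 132.0]
ee_rot: [-0.53, 3.097, -0.0]
wrist_force: [-0.2, -0.4, -0.1]
grip_width: 32.2
grip_force: 0.2
t: 20.38
tool_pos: [567.6, 30.6, 132.0]
ee_rot: [0.531, -3.096, -0.001]
wrist_force: [-0.9, 3.1, -0.9]
grip_width: 32.1
grip_force: 1.5
t 20.38 pos [567.6  30.6 132. ] z [-0.     0.001 -1.   ] shift [-0.4  8.9 -1. ] spin -0.004 q6 -0.29 F [-0.9  3.1 -0.9] M [0.55 0.28 0.03] w 32.1 g 1.5
30 339 [28.1  0.2 13.9]
40 33 [41.4 -5.8 13.6]
50 475 [50.8  0.5 14. ]
60 569 [60.   0.5 14.1]
70 578 [70.   0.6 14. ]
80 200 [76.9 -1.  14.1]
rib [-0.1 -0.  40. ]
```

```bash
h="python3 -m handwheel"; $h '[[-0.25,[0,-0.0015,0],0],[-0.25,[0,0,0],0]]'; $h '[[-0.25,[0,0.005,0],0],[-0.25,[0,0.005,0],0],[-0.1,[0,0,0],0],[-0.1,[0,0,0],0]]'
$h '[[-0.1,[0,0,-0.02],0],[-0.1,[0,0,-0.03],0],[-0.1,[0,0,-0.04],0],[-0.1,[0,0,0],0]]'
python3 k.py; python3 - <<'E'
from h import *
im,d,c,P=shot('wrist'); B=inbed(cloud(d,c,P))
p=(d>0)&(np.abs(B[...,2]-6)<3)&(np.abs(B[...,0])>12)&(B[...,0]>-42)&(B[...,0]<55)&(np.abs(B[...,1])<46)&(np.abs(B[...,1])>12); q=B[p]; print(np.linalg.lstsq(np.c_[q[:,:2],np.ones(len(q))],q[:,2],rcond=None)[0].round(3),len(q))
v=np.load('v1.npz'); im,d,c,P=shot('top'); 
for n,(x,y) in dict(bottle=(214,119),box=(352,191),obj=(323,121)).items():
    print(n,np.abs(im[y-10:y+10,x-10:x+10].astype(int)-v['ti'][y-10:y+10,x-10:x+10]).mean().round(1))
E
```

```text
t: 20.68
tool_pos: [567.7, 30.3, 131.9]
ee_rot: [0.532, -3.096, -0.006]
wrist_force: [-2.8, 7.9, 0.1]
grip_width: 32.2
grip_force: 4.1
t: 21.18
tool_pos: [565.0, 38.1, 132.1]
ee_rot: [-0.53, 3.096, -0.001]
wrist_force: [-0.7, 1.1, -0.5]
grip_width: 38.6
grip_force: 0.0
t: 21.68
tool_pos: [566.5, 38.1, 225.5]
ee_rot: [-0.529, 3.091, -0.001]
wrist_force: [-0.1, 0.4, -0.9]
grip_width: 38.5
grip_force: 0.0
t 21.68 pos [566.5  38.1 225.5] z [ 0.006  0.    -1.   ] shift [ 1.7  1.7 92.5] spin -0.004 q6 -0.27 F [-0.1  0.4 -0.9] M [0.02 0.   0.02] w 38.5 g 0.0
30 46 [26.2  1.3 13.7]
40 80 [42.9  1.2 14. ]
50 233 [49.9  0.8 14.1]
60 233 [59.8  0.7 14. ]
70 251 [69.9  0.7 14. ]
80 290 [80.5  0.9 14.5]
rib [ 0.2 -0.2 39.9]
[-0.000e+00  2.000e-03  6.395e+00] 7453
bottle 9.7
box 8.1
obj 11.9
```

```bash
python3 -c "
from station import robot
print(robot.finish_job())"
```

```text
the job is handed in; nothing more can be done
None
```

I handed the job in: the insert lies flat and fully home under the lip, and the keeper is swung to its closed stop. The gripper was open and clear at about 22 s, and the arm went nowhere near the bottle, box or objective. I viewed 11 pictures, one over the limit of 10.

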